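Meter brass collars from a tipping bin

ROBOT

A 6-joint arm with a two-finger parallel gripper is mounted at the origin on the work surface. World frame = base frame: x ahead of the robot, y to its left, z up, the work surface at z = 0. Lengths are in m, angles in rad, forces in N, time in s.
With the tool pointing down it reaches from about 0.375 to 0.9 m from the base axis. Payload 3.1 kg.
Tool frame: the origin (TCP) lies on the centre line of the jaws, within the pads' length; the fingertips stand 19 mm ahead of it and the grasp point (between the pads) is the TCP; z points along the fingers, y is the line along which they close (so a half turn about z gives the same grasp; the last joint's range is limited). The gripper opens to 85 mm and grips with 20 to 120 N. Pads are 22 mm wide; open, the fingers measure 114 mm over their backs; the gripper's body (76 mm by 85 mm) begins 54 mm behind the grasp point. The pads swing forward as they close: fully open they stand 13 mm farther back than shut.
Start: joints at [1.063, 0.527, 1.433, -0, 1.181, -0.178], TCP at [0.202, 0.592, 0.25] pointing down, gripper open.
Joint ranges: [-3.08, 3.08], [-0.75, 2.2], [0.22, 2.44], [-1.43, 4.57], [0, 2.65], [-2.85, 2.85]. Speed limits (rad/s): [2.79, 2.79, 3.14, 3.14, 3.14, 3.14].

INTERFACE

Orientations are given as a unit quaternion [x, y, z, w].
In Python, from station import manip gives the robot as it stands.
- The arm moves only by the tool servo_tool, never from a script. Its argument "rows" is a list that holds one entry, the list of rows, each a list of 7 numbers: the turn, a rotation vector about the tool's x, y, z in degrees, then the shift along the tool's x, y, z in m, then the gripper command: -1 is shut, 1 is fully open, values between are in proportion. In form: [[[wx, wy, wz, tx, ty, tz, jaw], ...]]. A call has 1 to 8 rows; each row shifts and turns the commanded pose from where the row before left it, along the tool's axes as they then stand; what a row does not reach is not made up. A row lasts 1/12 s, in which the tool goes at most 41.7 mm and 7.16 degrees, less where a joint would pass 70% of its speed; a pose out of reach is approached as far as the arm can. A call is refused whole if a number of a shift passes 0.0417 or a number of a turn 7.16, either way. A call with a gripper value outside its range is refused whole. The fingers move at their own pace and stop on an object; "squeeze" is the grip in N (left out, the last holds). Time passes only in rows, so rows that do not move let the fingers close. It gives the time, the measured TCP pose, the force, the opening and the grip force at its end, in the units of the state.
- manip.sense(): the state, without advancing time (a new reading comes with each control period).
- manip.snapshot(name): name is "scene" or "top" or "wrist"; returns the picture (480x640x3 uint8, blue, green, red); there is no depth.
- manip.camera_info(name): a dict with "K" (3x3 intrinsics, pixels), "camera_from_world" (4x4, takes a point from world to camera coordinates). Camera axes: x right, y down, z forward; pixel columns grow to the right and rows downward; lengths in m; the calibration is good to about 2 mm. The wrist camera is an equidistant fisheye: a pixel r from the principal point sees the ray r / f radians off the axis. A picture is of the moment at which its call begins: read the wrist's pose just before it. camera_info takes no time and is no camera call; for the wrist camera it gives the pose at the moment of the call.
- manip.sign_off(): hands the job in; it is judged then, once.
The state is a dict: "t": time; "q": joint angles; "qd": joint speeds; "tau": joint torques, N m; "tcp_pos": TCP position; "tool_rot": TCP orientation; "force": force on the tool from outside, world axes, zero at the start; "ft_torque": the same for the moment, N m; "finger_gap": opening from 0.0 (shut) to 1.0 (fully open); "gripper_force": force on a finger pad.
Only numpy, scipy, OpenCV 4.12 (cv2) and the standard library are available. Lean on these libraries where they do the work, as an engineer would, in place of code of your own. Each camera call takes 0.05 s, during which the arm holds its last target. There are 200 camera calls.

TASK

Lift the red bar of the bin with the brass collars and tip it slowly until the first collar slides, then hold it still at that angle while two or three collars run out into its catch tray. Then lower the bin back down onto its rest and let go, with the other brass collars still inside; do not tip the bin of black collars.

Things in the scene. Friction and masses are not known exactly. Their poses are not given: they have to be found in the camera images.
- brass_bin (a joint): Hinge of the brass collars' tipping bin: 0 = down on its rest, grows to 1.0 rad as the rear end is lifted. A white open-topped chute 160 mm long, 40 mm wide, open mouth at the front (away from the robot), red bar at the rear. About 0.35 kg; swings freely, falls back if let go. Collars begin to slide at a tilt that differs from run to run (0.2 to 0.5 rad).
- black_bin (a joint): Hinge of the other, identical tipping bin, which holds black plastic collars and stands beside the first (left or right of it): 0 = down on its rest. Leave it down.
- brass_bar (a point): Middle of the red round bar at the rear of the brass bin, 10 mm thick, 70 mm free between its side arms, 117 mm above the table when down; 40 mm free ahead of it to the bin's rear wall, open behind and above. Axes tilt with the bin: x from the bar to the mouth, y along the bar, z up. Hinge axis: parallel to y, 205 mm forward (+x), 45 mm below (-z). Mouth edge: 205 mm forward, 39 mm below.
- brass_tray (a point): Centre of the floor of the steel catch tray fixed on the same stand under the mouth of the brass bin: inside 148 mm (x, away from the robot) by 90 mm (y), with a steep slide plate under the mouth leading down to its flat floor, 10 mm above the table, side walls 30 mm, far wall 41 mm above its floor.
- collar1_mid (a point): Centre of the first (nearest the open mouth) of the five loose brass collars lying in single file in the bin: a flat round disc 28 mm across and 14 mm thick, 60 g, z its own axis. It lies on the front 90 mm of the bin floor, a ramp that slopes 12 degrees down to the mouth.
- collar2_mid (a point): Centre of the second of the five loose brass collars lying in single file in the bin: a flat round disc 28 mm across and 14 mm thick, 60 g, z its own axis. It lies on the front 90 mm of the bin floor, a ramp that slopes 12 degrees down to the mouth.
- collar3_mid (a point): Centre of the third of the five loose brass collars lying in single file in the bin: a flat round disc 28 mm across and 14 mm thick, 60 g, z its own axis. It lies on the front 90 mm of the bin floor, a ramp that slopes 12 degrees down to the mouth.
- collar4_mid (a point): Centre of the fourth of the five loose brass collars lying in single file in the bin: a flat round disc 28 mm across and 14 mm thick, 60 g, z its own axis. It lies on the level rear part of the bin floor and so slides only at about 0.2 rad more tilt than those on the ramp ahead.
- collar5_mid (a point): Centre of the fifth (nearest the rear wall) of the five loose brass collars lying in single file in the bin: a flat round disc 28 mm across and 14 mm thick, 60 g, z its own axis. It lies on the level rear part of the bin floor and so slides only at about 0.2 rad more tilt than those on the ramp ahead.
Mind the look-alikes: they are no part of the job. Leave any purple look-alike of the part that bears collar1_mid alone.

How it is judged:
By the outcome, as a careful person would: the job done as asked, in the order asked, and still so for the second after the job is handed in, with the robot touching nothing.
It also fails if it takes over 45 s, if anything falls off the work surface, if the arm or the gripper's body presses on something with over 40 N, if the wrist force passes 120 N, or if a joint passes its speed limit or range.

## Working session

There is one attempt and no reset: what is moved stays moved. The work goes in short steps, Python scripts to look and compute and a tool call to move; the robot and the scene stay as the last step left them, time stands still between calls to the robot, and variables do not carry over. Pictures are saved under pics/ and viewed, at most 10 in all, crops included, and the job is handed in when it is done.

Besides the shell and the picture viewer there is one more tool, called after ">>>" as name(argument=value, ...) on one line, values as JSON. servo_tool: Moves the arm, as the interface text tells. Its arguments: {"type":"object","properties":{"rows":{"type":"array","items":{"type":"array","items":{"type":"array","items":{"type":"number"}}}},"squeeze":{"type":"number"}},"required":["rows"]}

```bash
mkdir -p pics
python3 - <<'E'
from station import manip
import cv2,numpy as np
for n in("scene","top"):
    cv2.imwrite(f"pics/{n}0.png",manip.snapshot(n)); c=manip.camera_info(n); print(n,np.round(c["K"],1).tolist(),np.round(c["camera_from_world"],3).tolist())
print(manip.sense())
E
```

```text
scene [[455.5, 0.0, 314.9], [0.0, 455.5, 236.0], [0.0, 0.0, 1.0]] [[0.385, 0.923, 0.004, -0.233], [0.639, -0.264, -0.722, -0.335], [-0.665, 0.281, -0.692, 1.196], [0.0, 0.0, 0.0, 1.0]]
top [[612.4, 0.0, 300.0], [0.0, 612.4, 243.2], [0.0, 0.0, 1.0]] [[-0.024, -1.0, -0.005, -0.022], [-0.988, 0.025, -0.153, 0.607], [0.153, 0.001, -0.988, 1.228], [0.0, 0.0, 0.0, 1.0]]
{'t': 0.1, 'q': array([ 1.06350304e+00,  5.28386738e-01,  1.43375590e+00,  9.01679649e-06,
        1.18140909e+00, -1.78512232e-01]), 'qd': array([ 6.42410337e-05, -1.22654782e-03, -2.15286611e-03, -1.40832737e-03,
        1.16929351e-03, -9.80903101e-04]), 'tau': array([-5.24402531e-04, -4.43304884e+01, -1.78585070e+01, -2.50762887e-04,
        3.88108136e-03, -1.26951156e-05]), 'tcp_pos': array([0.20148748, 0.59099878, 0.24942893]), 'tool_rot': array([ 1.63652717e-01,  9.86517526e-01, -9.21109392e-04, -3.33268740e-04]), 'force': array([-0.01556351, -0.28503122, -0.28230267]), 'ft_torque': array([ 0.03819298, -0.00442199,  0.01120523]), 'gripper_force': 0.0, 'finger_gap': 0.9988785228482179}
```

View pics/top0.png

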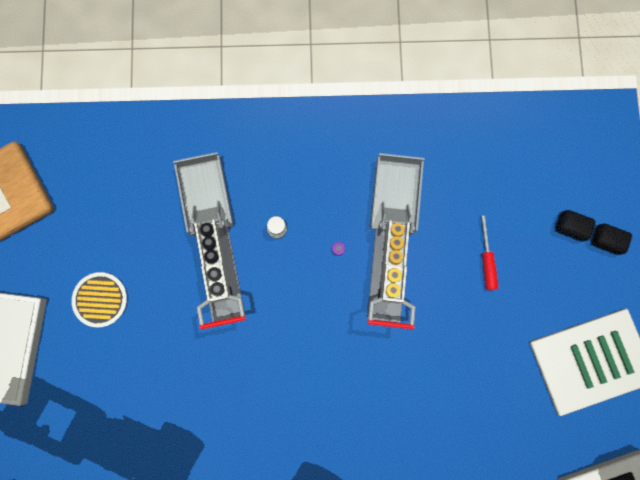

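View pics/scene0.png

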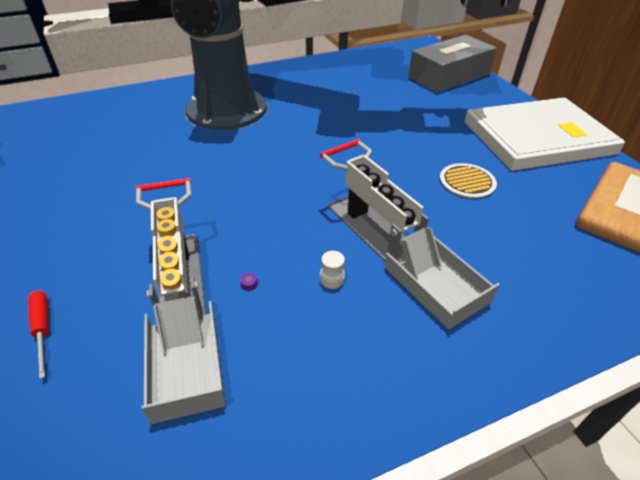

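```bash
cat > h.py <<'E'
from station import manip
import cv2,numpy as np
from scipy.spatial.transform import Rotation as R
def ray(n,uv,z):
    c=manip.camera_info(n);T=np.array(c["camera_from_world"]);K=np.array(c["K"])
    o=-T[:3,:3].T@T[:3,3]; d=T[:3,:3].T@np.linalg.inv(K)@[*uv,1]
    return o+d*(z-o[2])/d[2]
def proj(n,p):
    c=manip.camera_info(n);T=np.array(c["camera_from_world"]);q=np.array(c["K"])@(T[:3,:3]@p+T[:3,3]);return q[:2]/q[2]
def red(im,box):
    x0,y0,x1,y1=box;h=cv2.cvtColor(im,cv2.COLOR_BGR2HSV)[y0:y1,x0:x1]
    m=((h[...,0]<8)|(h[...,0]>172))&(h[...,1]>170)&(h[...,2]>90)
    v,u=np.nonzero(m);(c,s,a)=cv2.minAreaRect(np.float32(np.c_[u+x0,v+y0]))
    b=cv2.boxPoints((c,s,a));b=b[np.argsort(b[:,0])];return b[:2].mean(0),b[2:].mean(0)
E
python3 - <<'E'
from h import *
t=cv2.imread("pics/top0.png");s=cv2.imread("pics/scene0.png")
for n,im,b in(("top",t,(350,300,440,345)),("scene",s,(120,165,200,200))):
    a,c=red(im,b);A,C=ray(n,a,.117),ray(n,c,.117);d=A-C
    print(n,a,c,A.round(4),C.round(4),((A+C)/2).round(4),"len",np.linalg.norm(d),"yaw",np.degrees(np.arctan2(d[1],d[0]))%180-90)
M=(ray("top",(397,222),.078)); print("mouth",M)
cr=cv2.resize(t[140:340,340:450],None,fx=3,fy=3,interpolation=2);cv2.imwrite("pics/c1.png",cr[:600])
E
```

```text
top [367.96497 321.30365] [413.05695 326.5066 ] [ 0.4405 -0.1646  0.117 ] [ 0.4285 -0.2508  0.117 ] [ 0.4345 -0.2077  0.117 ] len 0.08704588557433476 yaw -7.943671753123525
scene [136.1906  188.28656] [189.21208 180.43152] [ 0.428  -0.2502  0.117 ] [ 0.4399 -0.1641  0.117 ] [ 0.434  -0.2072  0.117 ] len 0.08688516443621606 yaw -7.8612554170831
mouth [ 0.64077165 -0.23610881  0.078     ]
```

View pics/c1.png

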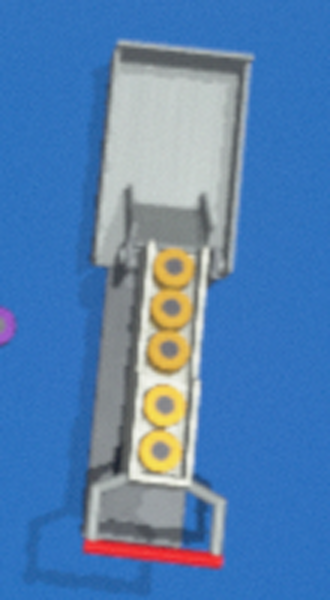

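```bash
cat >> h.py <<'E'
def goal(p,yaw): # tool down, tool y along yaw(deg)
    y=np.array([np.cos(np.radians(yaw)),np.sin(np.radians(yaw)),0]);z=np.array([0,0,-1.])
    return R.from_matrix(np.c_[np.cross(y,z),y,z]),np.array(p)
def plan(Rg,pg,n):
    s=manip.sense();R0=R.from_quat(s["tool_rot"]);p0=s["tcp_pos"]
    w=(R0.inv()*Rg).as_rotvec(degrees=True)
    D=R.from_rotvec(w/n,degrees=True)
    A=sum((D**(k+1)).as_matrix() for k in range(n))
    t=np.linalg.solve(A,R0.inv().apply(pg-p0)); 
    print("row",np.round(w/n,3),np.round(t,5),"total local",np.round(R0.inv().apply(pg-p0),4),w.round(2))
    P=[p0];r=R0
    for k in range(n): r=r*D;P.append(P[-1]+r.apply(t))
    return np.array(P)
E
python3 - <<'E'
from h import *
P=plan(*goal([.4343,-.2075,.20],-7.9),24);print(P[::4].round(3).tolist(),np.hypot(P[:,0],P[:,1]).min())
E
```

```text
row [-4.000e-03  2.000e-03  3.294e+00] [-0.03649 -0.00891  0.00207] total local [-0.4782 -0.6805  0.0506] [-1.100e-01  6.000e-02  7.906e+01]
[[0.201, 0.591, 0.249], [0.315, 0.493, 0.241], [0.403, 0.372, 0.233], [0.461, 0.234, 0.225], [0.487, 0.086, 0.217], [0.477, -0.064, 0.208], [0.434, -0.208, 0.2]] 0.47990606090650173
```

Candidates: brass bin's bar (391,324 top), black bin's bar (221,322), screwdriver (490,270). The crop confirms the brass one: yellow collars at x≈165 in the crop and the red bar at (155,553). I'm approaching it now.

>>> servo_tool(rows=[[[0,0,3.3,-0.0365,-0.009,0.001,-0.1],[0,0,3.3,-0.0365,-0.009,0.001,-0.1],[0,0,3.3,-0.0365,-0.009,0.001,-0.1],[0,0,3.3,-0.0365,-0.009,0.001,-0.1],[0,0,3.3,-0.0365,-0.009,0.001,-0.1],[0,0,3.3,-0.0365,-0.009,0.001,-0.1],[0,0,3.3,-0.0365,-0.009,0.001,-0.1],[0,0,3.3,-0.0365,-0.009,0.001,-0.1]]], squeeze=40)

```text
t: 0.77
tcp_pos: [0.4165, 0.3821, 0.2419]
tool_rot: [0.386, 0.923, -0.0, -0.0]
force: [0.4, 0.0, 0.2]
finger_gap: 0.451
gripper_force: 0.0
```

>>> servo_tool(rows=[[[0,0,3.3,-0.0365,-0.009,0.001,-0.1],[0,0,3.3,-0.0365,-0.009,0.001,-0.1],[0,0,3.3,-0.0365,-0.009,0.001,-0.1],[0,0,3.3,-0.0365,-0.009,0.001,-0.1],[0,0,3.3,-0.0365,-0.009,0.001,-0.1],[0,0,3.3,-0.0365,-0.009,0.001,-0.1],[0,0,3.3,-0.0365,-0.009,0.001,-0.1],[0,0,3.3,-0.0365,-0.009,0.001,-0.1]]])

```text
t: 1.43
tcp_pos: [0.5146, 0.1004, 0.234]
tool_rot: [0.586, 0.81, 0.0, 0.0]
force: [0.3, -1.1, 0.1]
finger_gap: 0.449
gripper_force: 0.0
```

>>> servo_tool(rows=[[[0,0,3.3,-0.0365,-0.009,0.001,-0.1],[0,0,3.3,-0.0365,-0.009,0.001,-0.1],[0,0,3.3,-0.0365,-0.009,0.001,-0.1],[0,0,3.3,-0.0365,-0.009,0.001,-0.1],[0,0,3.3,-0.0365,-0.009,0.001,-0.1],[0,0,3.3,-0.0365,-0.009,0.001,-0.1],[0,0,3.2,-0.0365,-0.009,0.001,-0.1],[0,0,0,0,0,0,-0.1]]])

```text
t: 2.1
tcp_pos: [0.4888, -0.1643, 0.227]
tool_rot: [0.738, 0.675, -0.001, 0.001]
force: [0.4, -0.6, -0.7]
finger_gap: 0.444
gripper_force: 0.0
```

Run:
```python
from h import *
cv2.imwrite("pics/w1.png",manip.snapshot("wrist"))
s=manip.sense();print(s["t"],s["tcp_pos"],s["finger_gap"],s["q"].round(2))
plan(*goal([.4343,-.2075,.117],-7.9),4)
```

```text
2.15 [ 0.48899202 -0.16134627  0.22696493] 0.4505645904896655 [-0.54  0.41  1.73 -0.    1.   -0.45]
row [-0.004  0.005  0.731] [-0.01307 -0.01221  0.02749] total local [-0.0507 -0.0505  0.11  ] [-0.01  0.02  2.93]
```

View pics/w1.png

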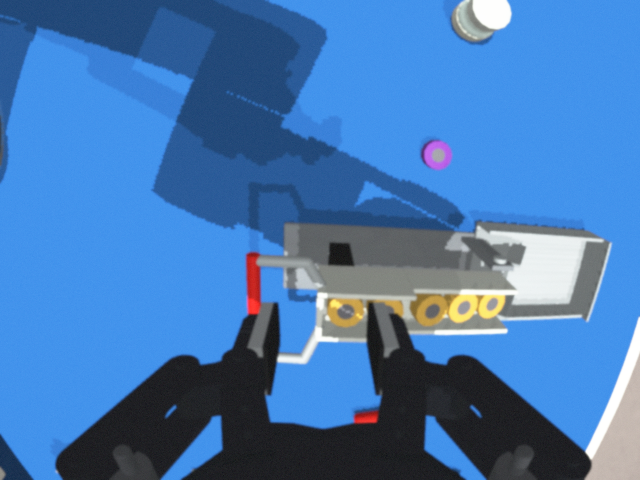

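The wrist view shows the brass bin with its red bar at (252,285). The gripper still needs about 50 mm back and 50 mm to its left.

>>> servo_tool(rows=[[[0,0,0.73,-0.013,-0.0122,0.013,-0.1],[0,0,0.73,-0.013,-0.0122,0.013,-0.1],[0,0,0.73,-0.013,-0.0122,0.013,-0.1],[0,0,0.73,-0.013,-0.0122,0.013,-0.1],[0,0,0,0,0,0,-0.1],[0,0,0,0,0,0,-0.1]]])

```text
t: 2.65
tcp_pos: [0.4354, -0.2039, 0.1748]
tool_rot: [0.752, 0.659, 0.0, -0.001]
force: [1.3, 0.1, -0.8]
finger_gap: 0.45
gripper_force: 0.0
```

Run:
```python
from h import *
cv2.imwrite("pics/w2.png",manip.snapshot("wrist"))
s=manip.sense();print(s["t"],s["tcp_pos"],s["force"])
plan(*goal([.4343,-.2075,.117],-7.9),4)
```

```text
2.7 [ 0.43638377 -0.20410921  0.17540705] [0.2929559  0.35031533 0.11351678]
row [ 0.001 -0.009  0.093] [-0.00091 -0.0004   0.0146 ] total local [-0.0037 -0.0016  0.0584] [ 0.   -0.04  0.37]
```

View pics/w2.png

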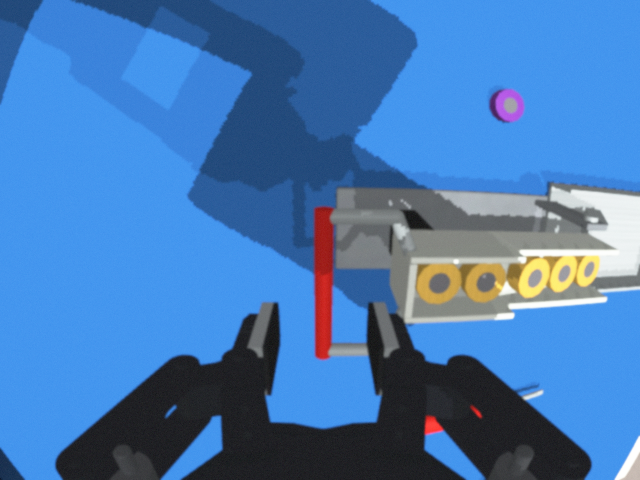

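The bar, at (323,283), lies midway between the jaws at (270,350) and (375,350). Descending and gripping.

>>> servo_tool(rows=[[[0,0,0.3,-0.0037,-0.0016,0.0097,-0.1],[0,0,0,0,0,0.0097,-0.1],[0,0,0,0,0,0.0097,-0.1],[0,0,0,0,0,0.0097,-0.1],[0,0,0,0,0,0.0097,-0.1],[0,0,0,0,0,0.0097,-0.1],[0,0,0,0,0,0,-0.1],[0,0,0,0,0,0,-0.1]]])

```text
t: 3.37
tcp_pos: [0.434, -0.2079, 0.1168]
tool_rot: [0.754, 0.657, -0.0, -0.0]
force: [0.2, 0.3, 0.2]
finger_gap: 0.446
gripper_force: 0.0
```

>>> servo_tool(rows=[[[0,0,0,0,0,0,-1],[0,0,0,0,0,0,-1],[0,0,0,0,0,0,-1],[0,0,0,0,0,0,-1],[0,0,0,0,0,0,-1],[0,0,0,0,0,0,-1]]])

```text
t: 3.87
tcp_pos: [0.4347, -0.2087, 0.1177]
tool_rot: [0.754, 0.657, 0.0, 0.001]
force: [2.8, 2.0, 3.5]
finger_gap: 0.1
gripper_force: 39.2
```

```bash
cat >> h.py <<'E'
def look(k,H=np.array([.637,-.236,.072])):
    out={}
    for n,b in(("scene",(100,190,240,430)),("top",(360,150,440,330))):
        im=manip.snapshot(n);cv2.imwrite(f"pics/{n}_{k}.png",im)
        h=cv2.cvtColor(im,cv2.COLOR_BGR2HSV)[b[1]:b[3],b[0]:b[2]]
        m=((h[...,0]>12)&(h[...,0]<30)&(h[...,1]>120)&(h[...,2]>90)).astype(np.uint8)
        N,_,st,ce=cv2.connectedComponentsWithStats(m)
        out[n]=[(int(st[i,4]),*(ce[i]+b[:2]).round(1).tolist()) for i in range(1,N) if st[i,4]>25]
    for n in out: print(n,out[n])
    s=manip.sense();p=s["tcp_pos"]-H;xb=np.array([.9905,-.1374,0])
    print(round(s["t"],2),s["tcp_pos"].round(4),"tilt",round(np.arctan2(p[2],-p@xb)-np.arctan2(.045,.205),3),"r",round(np.hypot(p[2],p@xb),4),"F",s["force"].round(1),"M",s["ft_torque"].round(2),s["finger_gap"],s["gripper_force"])
E
python3 -c "
from h import *
look(0)"
```

```text
scene [(1108, 167.8, 248.6)]
top [(354, 396.3, 243.3), (104, 393.8, 274.9)]
3.97 [ 0.4347 -0.2087  0.1177] tilt 0.004 r 0.2092 F [3.7 1.8 3.9] M [ 0.37 -0.66 -0.01] 0.09571868879898786 39.279398918151855
```

```bash
sed -i 's/        out\[n\]=/        v,u=np.nonzero(m); out[n+"_ext"]=(int(v.min()+b[1]),int(v.max()+b[1]),len(v))\n        out[n]=/' h.py; python3 -c "
from h import *
look(1)"
```

```text
scene_ext (208, 288, 1107)
scene [(1107, 167.8, 248.6)]
top_ext (223, 290, 475)
top [(354, 396.3, 243.3), (101, 393.9, 274.8)]
4.07 [ 0.4347 -0.2087  0.1176] tilt 0.004 r 0.2092 F [4.  3.1 4.6] M [ 0.36 -0.67  0.07] 0.09565157303528932 39.38124060630798
```

>>> servo_tool(rows=[[[0.5,0,0,0,0.0004,-0.0018,-1],[0.5,0,0,0,0.0004,-0.0018,-1],[0.5,0,0,0,0.0004,-0.0018,-1],[0.5,0,0,0,0.0004,-0.0018,-1],[0.5,0,0,0,0.0004,-0.0018,-1],[0.5,0,0,0,0.0004,-0.0018,-1],[0.5,0,0,0,0.0004,-0.0018,-1],[0.5,0,0,0,0.0004,-0.0018,-1]]])

```text
t: 4.73
tcp_pos: [0.438, -0.2091, 0.1308]
tool_rot: [0.754, 0.656, -0.023, -0.026]
force: [5.1, 0.6, -4.3]
finger_gap: 0.103
gripper_force: 39.0
```

```bash
python3 -c "
from h import *
look(2)"
```

```text
scene_ext (204, 288, 1142)
scene [(1142, 167.1, 246.5)]
top_ext (222, 274, 375)
top [(351, 396.7, 242.5)]
4.83 [ 0.4381 -0.2091  0.1309] tilt 0.069 r 0.2092 F [ 5.7  0.9 -3.6] M [ 0.04 -0.87 -0.02] 0.09866253530896096 39.12007033824921
```

>>> servo_tool(rows=[[[0.5,0,0,0,0.0004,-0.0018,-1],[0.5,0,0,0,0.0004,-0.0018,-1],[0.5,0,0,0,0.0004,-0.0018,-1],[0.5,0,0,0,0.0004,-0.0018,-1],[0.5,0,0,0,0.0004,-0.0018,-1],[0.5,0,0,0,0.0004,-0.0018,-1],[0.5,0,0,0,0.0004,-0.0018,-1],[0,0,0,0,0,0,-1]]])

```text
t: 5.5
tcp_pos: [0.442, -0.2097, 0.1433]
tool_rot: [0.752, 0.656, -0.043, -0.049]
force: [5.6, -0.0, -5.2]
finger_gap: 0.097
gripper_force: 39.3
```

```bash
python3 -c "
from h import *
look(3)"
```

```text
scene_ext (201, 289, 1197)
scene [(1197, 166.6, 245.1)]
top_ext (222, 257, 279)
top [(279, 396.6, 237.9)]
5.6 [ 0.442  -0.2097  0.1432] tilt 0.131 r 0.2092 F [ 6.   0.7 -4.6] M [ 0.05 -0.98 -0.01] 0.10270675958296789 39.293843507766724
```

>>> servo_tool(rows=[[[0.3,0,0,0,0.00024,-0.0011,-1],[0.3,0,0,0,0.00024,-0.0011,-1],[0.3,0,0,0,0.00024,-0.0011,-1],[0.3,0,0,0,0.00024,-0.0011,-1],[0.3,0,0,0,0.00024,-0.0011,-1],[0.3,0,0,0,0.00024,-0.0011,-1],[0,0,0,0,0,0,-1]]])

```text
t: 6.18
tcp_pos: [0.4444, -0.21, 0.1495]
tool_rot: [0.752, 0.655, -0.053, -0.06]
force: [5.1, 0.8, -5.3]
finger_gap: 0.1
gripper_force: 39.4
```

```bash
python3 -c "
from h import *
look(4)"
```

```text
scene_ext (199, 289, 1206)
scene [(1206, 166.3, 244.3)]
top_ext (222, 253, 217)
top [(217, 396.5, 234.6)]
6.28 [ 0.4443 -0.21    0.1494] tilt 0.163 r 0.2093 F [ 5.9 -0.2 -5.1] M [ 0.05 -1.02  0.01] 0.1007163864261712 39.37062084674835
```

>>> servo_tool(rows=[[[0.3,0,0,0,0.00024,-0.0011,-1],[0.3,0,0,0,0.00024,-0.0011,-1],[0.3,0,0,0,0.00024,-0.0011,-1],[0.3,0,0,0,0.00024,-0.0011,-1],[0.3,0,0,0,0.00024,-0.0011,-1],[0.3,0,0,0,0.00024,-0.0011,-1],[0,0,0,0,0,0,-1]]])

```text
t: 6.87
tcp_pos: [0.4469, -0.2103, 0.1557]
tool_rot: [0.75, 0.654, -0.063, -0.072]
force: [6.0, 0.7, -3.3]
finger_gap: 0.097
gripper_force: 39.4
```

```bash
python3 -c "
from h import *
look(5)"
```

```text
scene_ext (198, 289, 1220)
scene [(1220, 165.9, 244.0)]
top_ext (221, 284, 166)
top [(158, 396.7, 230.5)]
6.97 [ 0.4469 -0.2104  0.1556] tilt 0.195 r 0.2093 F [ 5.7 -0.1 -5.4] M [-0.02 -1.14 -0.02] 0.09714907141820277 39.40637290477753
```

>>> servo_tool(rows=[[[0.25,0,0,0,0.0002,-0.0009,-1],[0.25,0,0,0,0.0002,-0.0009,-1],[0.25,0,0,0,0.0002,-0.0009,-1],[0.25,0,0,0,0.0002,-0.0009,-1],[0.25,0,0,0,0.0002,-0.0009,-1],[0,0,0,0,0,0,-1],[0,0,0,0,0,0,-1]]])

```text
t: 7.55
tcp_pos: [0.4487, -0.2106, 0.1598]
tool_rot: [0.75, 0.653, -0.07, -0.08]
force: [5.5, 0.5, -5.0]
finger_gap: 0.1
gripper_force: 39.4
```

```bash
python3 -c "
from h import *
look(6)"
```

```text
scene_ext (197, 289, 1228)
scene [(462, 162.4, 213.9), (766, 167.7, 260.8)]
top_ext (221, 282, 120)
top [(115, 396.1, 228.7)]
7.65 [ 0.4487 -0.2106  0.1597] tilt 0.216 r 0.2093 F [ 5.1  0.1 -6.1] M [ 0.02 -1.1   0.03] 0.09593919936780586 39.410022497177124
```

>>> servo_tool(rows=[[[0.25,0,0,0,0.0002,-0.0009,-1],[0.25,0,0,0,0.0002,-0.0009,-1],[0.25,0,0,0,0.0002,-0.0009,-1],[0.25,0,0,0,0.0002,-0.0009,-1],[0.25,0,0,0,0.0002,-0.0009,-1],[0.25,0,0,0,0.0002,-0.0009,-1],[0,0,0,0,0,0,-1]]])

```text
t: 8.23
tcp_pos: [0.451, -0.2109, 0.1648]
tool_rot: [0.749, 0.652, -0.079, -0.09]
force: [5.2, -0.4, -4.9]
finger_gap: 0.098
gripper_force: 39.4
```

```bash
python3 -c "
from h import *
look(7)"
```

```text
scene_ext (196, 289, 1238)
scene [(467, 162.1, 213.0), (771, 167.5, 260.7)]
top_ext (221, 271, 55)
top [(53, 395.0, 225.1)]
8.33 [ 0.451  -0.2109  0.1647] tilt 0.243 r 0.2093 F [ 4.8  0.1 -5.3] M [-0.03 -1.08 -0.  ] 0.0948424446134548 39.41658139228821
```

>>> servo_tool(rows=[[[0.25,0,0,0,0.0002,-0.0009,-1],[0.25,0,0,0,0.0002,-0.0009,-1],[0.25,0,0,0,0.0002,-0.0009,-1],[0.25,0,0,0,0.0002,-0.0009,-1],[0.25,0,0,0,0.0002,-0.0009,-1],[0.25,0,0,0,0.0002,-0.0009,-1],[0,0,0,0,0,0,-1]]])

```text
t: 8.92
tcp_pos: [0.4535, -0.2113, 0.1696]
tool_rot: [0.747, 0.651, -0.087, -0.1]
force: [5.4, 0.1, -5.3]
finger_gap: 0.099
gripper_force: 39.4
```

```bash
python3 -c "
from h import *
look(8)"
```

```text
scene_ext (195, 289, 1243)
scene [(471, 161.5, 212.2), (772, 167.4, 260.9)]
top_ext (221, 271, 41)
top []
9.02 [ 0.4535 -0.2112  0.1696] tilt 0.269 r 0.2093 F [ 4.9 -0.3 -5.3] M [-0.07 -1.15 -0.06] 0.0990628423772692 39.41598057746887
```

>>> servo_tool(rows=[[[0.25,0,0,0,0.0002,-0.0009,-1],[0.25,0,0,0,0.0002,-0.0009,-1],[0.25,0,0,0,0.0002,-0.0009,-1],[0.25,0,0,0,0.0002,-0.0009,-1],[0.25,0,0,0,0.0002,-0.0009,-1],[0.25,0,0,0,0.0002,-0.0009,-1],[0,0,0,0,0,0,-1]]])

```text
t: 9.6
tcp_pos: [0.4561, -0.2116, 0.1744]
tool_rot: [0.746, 0.65, -0.096, -0.11]
force: [4.6, -0.9, -5.7]
finger_gap: 0.101
gripper_force: 39.4
```

```bash
python3 -c "
from h import *
look(9)"
```

```text
scene_ext (194, 289, 1244)
scene [(480, 161.2, 211.4), (764, 167.2, 260.8)]
top_ext (260, 269, 29)
top [(29, 392.6, 264.1)]
9.7 [ 0.456  -0.2116  0.1744] tilt 0.295 r 0.2093 F [ 4.9 -0.2 -4.9] M [-0.06 -1.17  0.04] 0.09484612014001875 39.42436873912811
```

>>> servo_tool(rows=[[[0.25,0,0,0,0.0002,-0.0009,-1],[0.25,0,0,0,0.0002,-0.0009,-1],[0.25,0,0,0,0.0002,-0.0009,-1],[0.25,0,0,0,0.0002,-0.0009,-1],[0.25,0,0,0,0.0002,-0.0009,-1],[0.25,0,0,0,0.0002,-0.0009,-1],[0,0,0,0,0,0,-1]]])

```text
t: 10.28
tcp_pos: [0.4588, -0.212, 0.1792]
tool_rot: [0.744, 0.649, -0.104, -0.12]
force: [5.7, -0.7, -5.1]
finger_gap: 0.102
gripper_force: 39.4
```

```bash
python3 -c "
from h import *
look(10)"
```

```text
scene_ext (193, 289, 1247)
scene [(482, 160.7, 210.7), (765, 167.2, 260.7)]
top_ext (254, 266, 30)
top []
10.38 [ 0.4588 -0.212   0.1792] tilt 0.321 r 0.2094 F [ 5.7  0.2 -6. ] M [-0.17 -1.22 -0.  ] 0.09866008394294234 39.42431151866913
```

>>> servo_tool(rows=[[[0.25,0,0,0,0.0002,-0.0009,-1],[0.25,0,0,0,0.0002,-0.0009,-1],[0.25,0,0,0,0.0002,-0.0009,-1],[0.25,0,0,0,0.0002,-0.0009,-1],[0.25,0,0,0,0.0002,-0.0009,-1],[0.25,0,0,0,0.0002,-0.0009,-1],[0,0,0,0,0,0,-1]]])

```text
t: 10.97
tcp_pos: [0.4616, -0.2124, 0.1839]
tool_rot: [0.743, 0.647, -0.113, -0.129]
force: [5.2, 0.2, -6.0]
finger_gap: 0.1
gripper_force: 39.4
```

```bash
python3 -c "
from h import *
look(11)"
```

```text
scene_ext (192, 289, 1260)
scene [(491, 160.3, 210.0), (769, 167.0, 260.5)]
top_ext (248, 262, 38)
top [(30, 395.2, 251.1)]
11.07 [ 0.4616 -0.2124  0.1839] tilt 0.348 r 0.2094 F [ 5.4  0.2 -6.2] M [-0.1  -1.25  0.02] 0.09582966571899054 39.42681849002838
```

>>> servo_tool(rows=[[[0.25,0,0,0,0.0002,-0.0009,-1],[0.25,0,0,0,0.0002,-0.0009,-1],[0.25,0,0,0,0.0002,-0.0009,-1],[0.25,0,0,0,0.0002,-0.0009,-1],[0.25,0,0,0,0.0002,-0.0009,-1],[0.25,0,0,0,0.0002,-0.0009,-1],[0,0,0,0,0,0,-1]]])

```text
t: 11.65
tcp_pos: [0.4646, -0.2128, 0.1885]
tool_rot: [0.741, 0.646, -0.121, -0.139]
force: [5.9, -0.7, -5.1]
finger_gap: 0.097
gripper_force: 39.4
```

```bash
python3 -c "
from h import *
look(12)"
```

```text
scene_ext (191, 290, 1273)
scene [(508, 160.0, 209.4), (765, 167.0, 260.8)]
top_ext (240, 253, 52)
top [(52, 395.2, 246.9)]
11.75 [ 0.4646 -0.2128  0.1885] tilt 0.374 r 0.2094 F [ 6.1 -0.  -6.3] M [-0.13 -1.31  0.05] 0.09957217826461334 39.43363845348358
```

The front edge moved one pixel, so I'm holding briefly to check for sliding.

>>> servo_tool(rows=[[[0,0,0,0,0,0,-1],[0,0,0,0,0,0,-1],[0,0,0,0,0,0,-1]]])

```text
t: 12.0
tcp_pos: [0.4646, -0.2128, 0.1885]
tool_rot: [0.741, 0.646, -0.121, -0.139]
force: [5.2, -1.0, -5.8]
finger_gap: 0.102
gripper_force: 39.4
```

```bash
python3 -c "
from h import *
look(13)"
```

```text
scene_ext (191, 290, 1273)
scene [(508, 160.0, 209.4), (765, 167.0, 260.8)]
top_ext (241, 253, 52)
top [(52, 395.1, 247.0)]
12.1 [ 0.4645 -0.2128  0.1885] tilt 0.374 r 0.2094 F [ 5.8 -0.1 -7. ] M [-0.12 -1.32 -0.01] 0.09817426027743564 39.429588317871094
```

Static. Continuing.

>>> servo_tool(rows=[[[0.25,0,0,0,0.0002,-0.0009,-1],[0.25,0,0,0,0.0002,-0.0009,-1],[0.25,0,0,0,0.0002,-0.0009,-1],[0.25,0,0,0,0.0002,-0.0009,-1],[0,0,0,0,0,0,-1],[0,0,0,0,0,0,-1]]])

```text
t: 12.6
tcp_pos: [0.4666, -0.2131, 0.1915]
tool_rot: [0.74, 0.645, -0.127, -0.145]
force: [5.4, -0.1, -6.4]
finger_gap: 0.097
gripper_force: 39.4
```

```bash
python3 -c "
from h import *
look(14)"
```

```text
scene_ext (191, 290, 1263)
scene [(501, 159.8, 209.2), (762, 166.9, 260.7)]
top_ext (237, 252, 78)
top [(78, 395.8, 243.7)]
12.7 [ 0.4666 -0.2131  0.1915] tilt 0.391 r 0.2094 F [ 5.  -0.4 -6.3] M [-0.13 -1.3   0.01] 0.10138504132960714 39.43915665149689
```

>>> servo_tool(rows=[[[0.25,0,0,0,0.0002,-0.0009,-1],[0.25,0,0,0,0.0002,-0.0009,-1],[0.25,0,0,0,0.0002,-0.0009,-1],[0.25,0,0,0,0.0002,-0.0009,-1],[0,0,0,0,0,0,-1],[0,0,0,0,0,0,-1]]])

```text
t: 13.2
tcp_pos: [0.4687, -0.2133, 0.1945]
tool_rot: [0.738, 0.644, -0.132, -0.152]
force: [5.0, -0.9, -5.8]
finger_gap: 0.099
gripper_force: 39.4
```

```bash
python3 -c "
from h import *
look(15)"
```

```text
scene_ext (190, 290, 1257)
scene [(504, 159.5, 208.7), (753, 166.8, 260.6)]
top_ext (236, 248, 68)
top [(68, 395.6, 241.3)]
13.3 [ 0.4687 -0.2133  0.1945] tilt 0.409 r 0.2094 F [ 5.5 -1.3 -5.8] M [-0.15 -1.29  0.04] 0.09719198206099584 39.42777872085571
```

>>> servo_tool(rows=[[[0.25,0,0,0,0.0002,-0.0009,-1],[0.25,0,0,0,0.0002,-0.0009,-1],[0.25,0,0,0,0.0002,-0.0009,-1],[0.25,0,0,0,0.0002,-0.0009,-1],[0,0,0,0,0,0,-1],[0,0,0,0,0,0,-1]]])

```text
t: 13.8
tcp_pos: [0.4708, -0.2136, 0.1975]
tool_rot: [0.737, 0.642, -0.138, -0.158]
force: [5.4, -0.5, -5.5]
finger_gap: 0.099
gripper_force: 39.4
```

```bash
python3 -c "
from h import *
look(16)"
```

```text
scene_ext (190, 290, 1256)
scene [(507, 159.2, 208.2), (749, 166.8, 261.8)]
top_ext (227, 245, 69)
top [(56, 395.4, 238.9)]
13.9 [ 0.4708 -0.2136  0.1975] tilt 0.426 r 0.2094 F [ 5.7 -0.6 -6.4] M [-0.15 -1.33 -0.01] 0.10290897367052648 39.447691440582275
```

The front group's centroid jumped 1.2 px, so something is sliding. Holding.

>>> servo_tool(rows=[[[0,0,0,0,0,0,-1],[0,0,0,0,0,0,-1],[0,0,0,0,0,0,-1],[0,0,0,0,0,0,-1]]])

```text
t: 14.23
tcp_pos: [0.4708, -0.2136, 0.1975]
tool_rot: [0.737, 0.642, -0.138, -0.158]
force: [4.9, -0.2, -7.3]
finger_gap: 0.098
gripper_force: 39.4
```

```bash
python3 -c "
from h import *
look(17)"
```

```text
scene_ext (190, 305, 1294)
scene [(507, 159.2, 208.2), (503, 166.9, 262.5), (284, 172.1, 294.6)]
top_ext (229, 244, 85)
top [(85, 396.5, 236.1)]
14.33 [ 0.4708 -0.2136  0.1975] tilt 0.426 r 0.2094 F [ 5.4  0.1 -6.6] M [-0.17 -1.39 -0.05] 0.09466203195586984 39.445459842681885
```

Collar 1 is running out (172,295). Holding at this angle.

>>> servo_tool(rows=[[[0,0,0,0,0,0,-1],[0,0,0,0,0,0,-1],[0,0,0,0,0,0,-1],[0,0,0,0,0,0,-1],[0,0,0,0,0,0,-1],[0,0,0,0,0,0,-1]]])

```text
t: 14.83
tcp_pos: [0.4708, -0.2137, 0.1975]
tool_rot: [0.737, 0.642, -0.138, -0.158]
force: [5.3, -0.6, -6.4]
finger_gap: 0.095
gripper_force: 39.4
```

```bash
python3 -c "
from h import *
look(18)"
```

```text
scene_ext (190, 370, 1352)
scene [(506, 159.2, 208.3), (255, 171.0, 287.8), (591, 182.6, 353.3)]
top_ext (188, 197, 40)
top [(40, 392.9, 192.2)]
14.93 [ 0.4708 -0.2136  0.1975] tilt 0.426 r 0.2094 F [ 6.  -0.2 -6.8] M [-0.09 -1.33  0.  ] 0.10190353331527452 39.44566011428833
```

>>> servo_tool(rows=[[[0,0,0,0,0,0,-1],[0,0,0,0,0,0,-1],[0,0,0,0,0,0,-1],[0,0,0,0,0,0,-1],[0,0,0,0,0,0,-1],[0,0,0,0,0,0,-1]]])

```text
t: 15.43
tcp_pos: [0.4708, -0.2136, 0.1975]
tool_rot: [0.737, 0.642, -0.138, -0.158]
force: [5.5, -0.4, -7.3]
finger_gap: 0.098
gripper_force: 39.4
```

```bash
python3 -c "
from h import *
look(19)"
```

```text
scene_ext (190, 372, 1342)
scene [(507, 159.2, 208.2), (835, 181.7, 347.3)]
top_ext (187, 198, 49)
top [(49, 393.1, 191.5)]
15.53 [ 0.4708 -0.2136  0.1975] tilt 0.426 r 0.2094 F [ 4.9 -0.6 -6.9] M [-0.17 -1.32 -0.01] 0.09963107292579242 39.445656538009644
```

```bash
python3 -c "
import cv2
i=cv2.imread('pics/scene_19.png');cv2.imwrite('pics/c2.png',cv2.resize(i[140:430,90:290],None,fx=2,fy=2))"
```

```text
(no output)
```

View pics/c2.png

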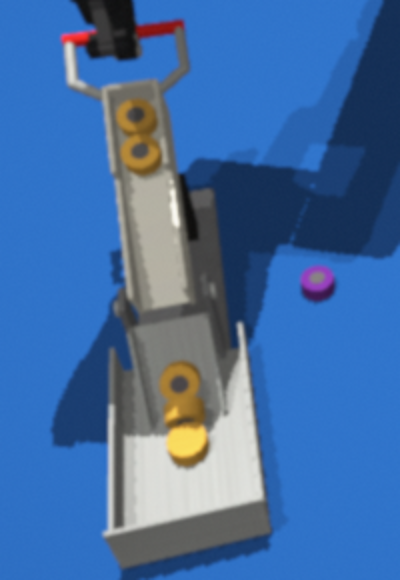

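The crop shows three collars in the tray at (180,382), (183,408) and (187,440), and two still at the rear of the bin at (135,115) and (140,152). Lowering slowly now.

>>> servo_tool(rows=[[[-0.5,0,0,0,-0.0004,0.0018,-1],[-1,0,0,0,-0.0008,0.0036,-1],[-1,0,0,0,-0.0008,0.0036,-1],[-1,0,0,0,-0.0008,0.0036,-1],[-1,0,0,0,-0.0008,0.0036,-1],[-1,0,0,0,-0.0008,0.0036,-1],[-1,0,0,0,-0.0008,0.0036,-1],[-1,0,0,0,-0.0008,0.0036,-1]]])

```text
t: 16.2
tcp_pos: [0.4562, -0.2116, 0.1748]
tool_rot: [0.746, 0.65, -0.095, -0.109]
force: [6.7, -1.2, -5.8]
finger_gap: 0.094
gripper_force: 39.5
```

>>> servo_tool(rows=[[[-1,0,0,0,-0.0008,0.0036,-1],[-1,0,0,0,-0.0008,0.0036,-1],[-1,0,0,0,-0.0008,0.0036,-1],[-1,0,0,0,-0.0008,0.0036,-1],[-1,0,0,0,-0.0008,0.0036,-1],[-1,0,0,0,-0.0008,0.0036,-1],[-1,0,0,0,-0.0008,0.0036,-1],[-1,0,0,0,-0.0008,0.0036,-1]]])

```text
t: 16.87
tcp_pos: [0.444, -0.21, 0.1487]
tool_rot: [0.752, 0.655, -0.049, -0.056]
force: [8.5, 1.2, -5.3]
finger_gap: 0.097
gripper_force: 39.4
```

>>> servo_tool(rows=[[[-1,0,0,0,-0.0008,0.0036,-1],[-1,0,0,0,-0.0008,0.0036,-1],[-1,0,0,0,-0.0008,0.0036,-1],[-1,0,0,0,-0.0008,0.0036,-1],[-1,0,0,0,-0.0008,0.0036,-1],[0,0,0,0,0,0,-1]]])

```text
t: 17.37
tcp_pos: [0.4381, -0.2092, 0.1314]
tool_rot: [0.754, 0.656, -0.02, -0.023]
force: [9.6, 1.7, -5.5]
finger_gap: 0.098
gripper_force: 39.6
```

```bash
python3 -c "
from h import *
look(20)
plan(*goal([.4347,-.2087,.1174],-7.9),6)"
```

```text
scene_ext (204, 372, 1247)
scene [(419, 164.7, 219.4), (828, 181.9, 347.2)]
top_ext (187, 275, 331)
top [(299, 395.7, 200.7), (32, 391.4, 270.3)]
17.47 [ 0.4382 -0.2092  0.1316] tilt 0.073 r 0.2093 F [ 8.8  1.5 -5.7] M [ 0.18 -1.36 -0.02] 0.09717874878168395 39.59262549877167
row [-0.597  0.007 -0.003] [ 0.      -0.00053  0.00239] total local [ 0.     -0.0027  0.0144] [-3.58  0.04 -0.02]
```

>>> servo_tool(rows=[[[-0.6,0,0,0,-0.0005,0.0023,-1],[-0.6,0,0,0,-0.0005,0.0023,-1],[-0.6,0,0,0,-0.0005,0.0023,-1],[-0.6,0,0,0,-0.0005,0.0023,-1],[-0.6,0,0,0,-0.0005,0.0023,-1],[-0.5,0,0,0,-0.0005,0.0023,-1],[0,0,0,0,0,0,-1],[0,0,0,0,0,0,-1]]])

```text
t: 18.13
tcp_pos: [0.4347, -0.2087, 0.1182]
tool_rot: [0.754, 0.657, -0.001, -0.0]
force: [9.7, 2.3, -4.3]
finger_gap: 0.1
gripper_force: 39.7
```

```bash
python3 -c "
from h import *
look(21)"
```

```text
scene_ext (207, 372, 1224)
scene [(394, 165.7, 222.3), (830, 181.9, 347.2)]
top_ext (187, 289, 406)
top [(296, 395.7, 200.7), (95, 393.5, 274.8)]
18.23 [ 0.4347 -0.2087  0.1182] tilt 0.007 r 0.2093 F [ 9.7  1.5 -5.2] M [ 0.34 -1.45 -0.05] 0.10170111486783079 39.72733497619629
```

>>> servo_tool(rows=[[[0,0,0,0,0,0.0005,-1],[0,0,0,0,0,0.0005,-1],[0,0,0,0,0,0,-1],[0,0,0,0,0,0,-1]]])

```text
t: 18.57
tcp_pos: [0.4346, -0.2087, 0.1177]
tool_rot: [0.754, 0.657, -0.001, -0.0]
force: [8.7, 2.4, 0.5]
finger_gap: 0.099
gripper_force: 40.1
```

On the rest: the vertical load has gone. Letting go and rising.

>>> servo_tool(rows=[[[0,0,0,0,0,0,-0.6],[0,0,0,0,0,0,-0.4],[0,0,0,0,0,0,-0.1],[0,0,0,0,0,0,-0.1],[0,0,0,0,0,0,-0.1]]])

```text
t: 18.98
tcp_pos: [0.4322, -0.208, 0.1167]
tool_rot: [0.754, 0.657, -0.002, -0.003]
force: [-0.5, -0.4, 0.0]
finger_gap: 0.447
gripper_force: 0.0
```

>>> servo_tool(rows=[[[0,0,0,0,0,-0.01,-0.1],[0,0,0,0,0,-0.01,-0.1],[0,0,0,0,0,-0.02,-0.1],[0,0,0,0,0,-0.02,-0.1],[0,0,0,0,-0.02,-0.02,-0.1],[0,0,0,0,-0.02,-0.02,-0.1],[0,0,0,0,-0.02,-0.01,-0.1],[0,0,0,0,0,0,-0.1]]])

```text
t: 19.65
tcp_pos: [0.3713, -0.1988, 0.2286]
tool_rot: [0.754, 0.657, -0.002, -0.003]
force: [-0.3, -0.5, -0.8]
finger_gap: 0.445
gripper_force: 0.0
```

```bash
python3 -c "
from h import *
look(22)
i=cv2.imread('pics/scene_22.png');cv2.imwrite('pics/c3.png',cv2.resize(i[140:430,90:490],None,fx=2,fy=2))
a,c=red(i,(120,165,200,200));print(a,c)"
```

```text
scene_ext (208, 372, 1221)
scene [(390, 165.7, 222.1), (831, 181.8, 347.2)]
top_ext (187, 296, 525)
top [(297, 395.7, 200.7), (228, 393.4, 282.4)]
19.75 [ 0.374  -0.2002  0.2276] tilt 0.314 r 0.3077 F [0.2 0.2 0.5] M [ 0.02 -0.05 -0.05] 0.4498165109581028 0.0
[139.15875 188.07959] [188.27307 180.8569 ]
```

View pics/c3.png

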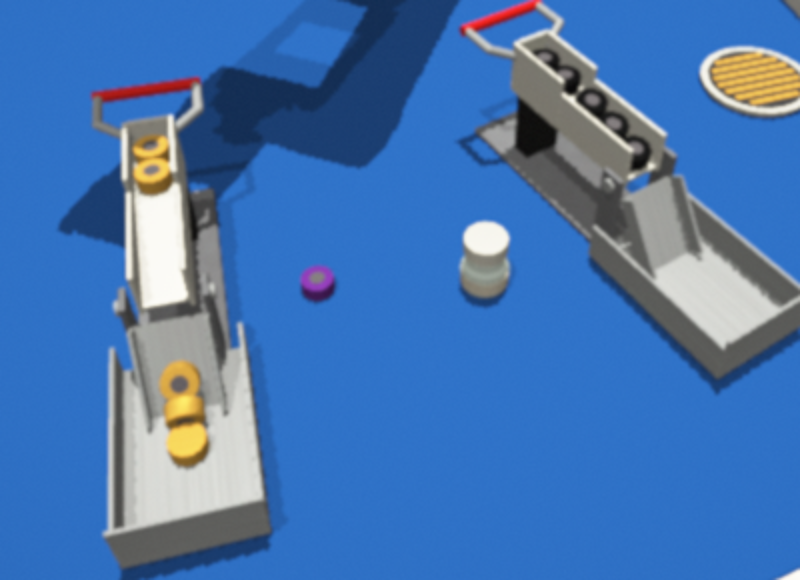

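The bin is back on its rest, with the bar at its starting pixels. Two collars are inside at (152,160) and three are in the tray at (183,410). The black bin is untouched and the gripper is clear, so I'm handing in.

```bash
python3 -c "
from station import manip
print(manip.sign_off())"
```

```text
the job is handed in; nothing more can be done
None
```

I tipped the brass bin until the first collar slid at about 0.43 rad and held it there while three collars ran into the tray. I then lowered it onto its rest and let go with two still inside; the black bin was not touched, and I handed in at about 20 s.

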